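# Cure a test panel under the hold-to-run lamp

## Robot

A 6-joint arm with a two-finger parallel gripper is mounted at the origin on the work surface. World frame = base frame: x ahead of the robot, y to its left, z up, the work surface at z = 0. Lengths are in m, angles in rad, forces in N, time in s.
With the tool pointing down it reaches from about 0.375 to 0.825 m from the base axis. Payload 5.5 kg.
Tool frame: the origin (TCP) lies midway between the tips of the shut fingers; the grasp point (between the pads) lies 19 mm behind it (bot.pinch_z is the distance from the TCP to the grasp point, in m); x points along the fingers, z is the direction in which the jaws open and shut, and the axes are right-handed (so a half turn about x gives the same grasp; the last joint's range is limited). The gripper opens to 85 mm and grips with 20 to 120 N. Pads are 22 mm wide; open, the fingers measure 114 mm over their backs; the gripper's body (76 mm by 85 mm) begins 54 mm behind the grasp point. The pads swing forward as they close: fully open they stand 13 mm farther back than shut.
Start: joints at [-1.188, 0.314, -0.047, 1.21, 0, 1.571], TCP at [0.224, -0.557, 0.231] pointing down, gripper open.
Joint ranges: [-2.67, 2.67], [-0.69, 1.73], [-1.03, 1.25], [-2.08, 2.16], [-1.42, 1.45], [-3.14, 3.14]. Speed limits (rad/s): [2.39, 2.39, 3.01, 3.14, 3.14, 3.14].

## Interface

Orientations are given as a unit quaternion [x, y, z, w].
In Python, from rig import readout, camera, camera_params, workorder, bot gives the robot as it stands.
- The arm moves only by the tool step_arm, never from a script. Its arguments are lists of equal length, an entry for each row: "delta_pos": the shift along the world's x, y, z each as a share of 0.12 m, from -1 to 1, a list of three; "turn": the turn, a rotation vector about the world's x, y, z each as a share of 2 pi rad, from -1 to 1, a list of three; "jaw": the opening, from 0 (shut) to 1 (fully open). In form: {"delta_pos": [[x, y, z], ...], "turn": [[wx, wy, wz], ...], "jaw": [jaw, ...]}. A call has 1 to 12 rows; each row is the pose to reach, as a shift and turn from the pose commanded when the call began, turning the shorter way round; what a row does not reach only later rows make up. A row lasts 1/12 s, in which the tool goes at most 41.7 mm and 7.16 degrees, less where a joint would pass 70% of its speed; a pose out of reach is approached as far as the arm can. A call with a number of a shift or a turn outside -1 to 1 is refused whole. A call with a gripper value outside its range is refused whole. The fingers move at their own pace and stop on an object; the grip force is fixed at half the most. Time passes only in rows, so rows that repeat a pose let the fingers close. It gives the time, the measured TCP pose, the force and the opening at its end, in the units of the state.
- readout.observe(): the state, without advancing time (a new reading comes with each control period).
- camera(name): name is "scene" or "side" or "wrist"; returns the picture (400x640x3 uint8, red, green, blue); there is no depth.
- camera_params(name): a dict with "camera_matrix" (3x3 intrinsics, pixels), "k1" (the pictures are not rectified: a ray, as slopes to the right and down, at radius r is drawn at 1 + k1 r^2 times it, then the intrinsics apply), "extrinsics" (4x4, takes a point from camera to world coordinates). Camera axes: x right, y up, looking along -z (the intrinsics and any distortion apply to the point x, -y, -z); pixel columns grow to the right and rows downward; lengths in m; the calibration is good to about 2 mm. A picture is of the moment at which its call begins: read the wrist's pose just before it. camera_params takes no time and is no camera call; for the wrist camera it gives the pose at the moment of the call.
- workorder.sign_off(): hands the job in, once; it reports no verdict.
The state is a dict: "clock": time; "joint_pos": joint angles; "qvel": joint speeds; "joint_efforts": joint torques, N m; "tcp_pos": TCP position; "eef_rot": TCP orientation; "force": force on the tool from outside, world axes, zero at the start; "moment": the same for the moment, N m; "grip_width": finger opening in m.
Only numpy, scipy, OpenCV 4.12 (cv2) and the standard library are available. Lean on these libraries where they do the work, as an engineer would, in place of code of your own. Each camera call takes 0.05 s, during which the arm holds its last target.

## Task

Take the test panel with the eyed hanger tab out of the rack, hang it by its eye on the peg of the curing lamp stand and let go of it. Then press the paddle of the lamp timer's spring-return dial down past its first two clicks to the third, the last, and keep holding it down there: the job finishes with the paddle still held down and the panel hanging. Leave the plain panel and everything else on the bench standing where it is.

Things in the scene. Friction and masses are not known exactly. Their poses are not given: they have to be found in the camera images.
- panel: The loose test panel, 130 g, standing upright in one of the rack's two slots (either one). Aluminium sheet 90 wide (y) x 80 high (z) x 4 mm thick (x); above it rises a grey plastic tab 40 wide x 10 mm thick with a round 24 mm through eye. Origin at the middle of its lower edge; x is its normal, z up along it, top of the tab at 142 mm. It is the same front and back.
- panel_grip (a point): Middle of the solid 30 mm high part of the tab above the eye, 14 mm below the tab's top: the place to grasp (10 mm thick along x, 40 mm wide along y). The eye's upper edge is 16 mm below it. Axes as the panel.
- panel_eye (a point): Centre of the eye, 42 mm below the tab's top and 100 mm above the panel's lower edge; the eye's axis is x. Axes as the panel.
- plain_mid (a point): Bystander: centre of the plain loose aluminium panel without tab or eye, 90 x 90 x 4 mm, upright in the rack's other slot 40 mm away.
- rack: Fixed dark steel rack 100 (x) x 110 (y) x 42 mm high with two slots along y at x = -20 and +20 mm, 6 mm wide, 30 mm deep, floors at 12 mm. Origin under its centre. Panels lift straight up out of it.
- stand: Fixed curing lamp stand: base plate 130 x 130 x 12 mm, column at its +x edge up to 160 mm, a 100 mm wide lamp panel from 42 to 128 mm high whose face is at x = +30 mm, facing -x. The peg sticks out over the base towards -x. Origin on the table; z up.
- peg: The fixed steel hanging peg of the stand, 8 mm diameter. Origin on its axis, 162 mm above the table, over the stand's origin. Its own x runs along the peg towards the column; its free round end is at x = -44 mm, the lamp face is at about x = +30 mm. It rises 8 degrees towards the free end (the end is about 6 mm higher than the origin). Nothing stands higher than it behind. A panel hung well has its eye within about 25 mm of the origin along the peg.
- timer: Fixed lamp timer, grey box 100 (x) x 120 (y) x 140 mm high; the dial is on its -x face. Origin under its centre. The dial's axis is along x at y = +20 mm, 105 mm above the table. The dial's arm reaches out beyond the box's +y side.
- dial (a joint): Turn of the dial (rad): 0 at rest with the arm 0.6 rad above level, grows as the paddle goes down. Clicks at 0.35, 0.70 and 1.05 (third, last); a hard stop at 1.20. A spring drives it back to 0 from anywhere once let go; about 2 to 12 N at the paddle holds it, rising and falling at each click.
- dialarm: The black turning part on the timer's -x face: dial 60 mm across with the arm and paddle in one piece. Origin on its axis at the box's face; its axis is x.
- paddle (a point): Centre of the black press paddle, 30 x 30 x 12 mm thick, at the end of the dial's arm, 72 mm from the dial's axis and 30 mm in front of the box's -x face, free all round and above. It starts 146 mm above the table and is 73 mm above it at the third click; it moves in an arc, at most 13 mm sideways. Press on its upper face.
- spray_can: Bystander: bare aluminium spray can, 54 mm diameter, 170 mm tall, standing; origin under its centre.
- tape: Bystander: cardboard-coloured roll of tape lying flat, 90 mm outside, 25 mm high; origin under its centre.
- wrench: Bystander: steel wrench lying flat, 160 mm long; origin near its middle, its length along x.
- screwdriver: Bystander: screwdriver with black handle lying flat, 180 mm long; origin near its middle, its length along x.
There are look-alikes about, which are no part of the job. Several things have the shape of the panel; the one meant has the colours described above.

How it is judged:
On the way, in this order (a step that is already met when the one before it is completed fails the run):
1. the test panel hangs by its eye on the peg, let go, with the dial still at rest (x of panel_eye in the frame of peg between -0.034 and 0.027 m and y of panel_eye in the frame of peg between -0.012 and 0.012 m and z of panel_eye in the frame of peg between -0.014 and 0.006 m and angle between panel_eye's own z axis and vertical below 0.3 rad and contact force between panel and peg above 0.4 N and contact force between the fingers and panel below 0.1 N and value of joint dial below 0.2 rad), for 0.3 s.
2. the dial is pressed past the second click (value of joint dial above 0.75 rad and contact force between the fingers and dialarm above 1 N).
At the end, for the whole second after the job is handed in: Dial at 0.93 rad or more (third click or stop), still, fingers pressing the paddle with over 1.5 N; the test panel hangs at rest on the peg through its eye (-34 to +27 mm along the peg from its origin, within 0.3 rad of upright, weight on the peg), untouched by the fingers (x of panel_eye in the frame of peg between -0.034 and 0.027 m and y of panel_eye in the frame of peg between -0.012 and 0.012 m and z of panel_eye in the frame of peg between -0.014 and 0.006 m and angle between panel_eye's own z axis and vertical below 0.3 rad and contact force between panel and peg above 0.4 N and contact force between the fingers and panel below 0.1 N and value of joint dial above 0.93 rad and velocity of joint dial between -0.1 and 0.1 rad/s and contact force between the fingers and dialarm above 1.5 N and linear speed of panel below 0.05 m/s); the arm keeps its last pose, push and grip.
It fails at once if a bystander is shifted by more than 40 mm (distance of any of plain_mid, spray_can, tape, wrench, screwdriver from where it was at the start of the episode above 0.04 m).
It fails at once if the spray can or plain panel is tipped over (angle between any of plain_mid, spray_can's own z axis and vertical above 0.6 rad).
It also fails if it takes over 58 s, if anything falls off the work surface, if the arm or the gripper's body presses on something with over 40 N, if the wrist force passes 120 N, or if a joint passes its speed limit or range.

## Working session

There is one attempt and no reset: what is moved stays moved. The work goes in short steps, Python scripts to look and compute and a tool call to move; the robot and the scene stay as the last step left them, time stands still between calls to the robot, and variables do not carry over. Pictures are saved under pics/ and viewed, and the job is handed in when it is done.

Besides the shell and the picture viewer there is one more tool, called as name(argument=value, ...), one argument or row to a line, values as JSON. step_arm: Moves the arm, as the interface text tells. Its arguments: {"type":"object","properties":{"delta_pos":{"type":"array","items":{"type":"array","items":{"type":"number"}}},"turn":{"type":"array","items":{"type":"array","items":{"type":"number"}}},"jaw":{"type":"array","items":{"type":"number"}}},"required":["delta_pos","turn","jaw"]}

```bash
ls; mkdir -p pics; python3 - <<'E'
from rig import readout, camera, camera_params, workorder, bot
import cv2
print(readout.observe())
for n in ["scene","side","wrist"]:
    p=camera_params(n); print(n,p)
    cv2.imwrite(f"pics/{n}0.png",camera(n)[:,:,::-1])
E
```

```text
pics
{'clock': 0.0, 'joint_pos': array([-1.18797448e+00,  3.14245650e-01, -4.80995424e-02,  1.21020024e+00,
        4.19252255e-05,  1.57080880e+00]), 'qvel': array([-0.0018821 ,  0.0006495 , -0.00101298,  0.000816  ,  0.0019812 ,
       -0.00081771]), 'joint_efforts': array([ 1.46769984e-03, -5.39599836e+01,  3.39743936e+01,  1.93914963e-02,
        9.65260324e-05,  6.44680853e-06]), 'tcp_pos': array([ 0.22391548, -0.55601428,  0.23041383]), 'eef_rot': array([ 0.39610817,  0.586492  , -0.39539141,  0.58548363]), 'force': array([-0.06970145, -0.61789218,  0.07180354]), 'moment': array([ 0.01650562, -0.01042737,  0.02764128]), 'grip_width': 0.08502942667059604}
scene {'camera_matrix': array([[388.08218995,   0.        , 312.22097837],
       [  0.        , 388.08218995, 198.02096866],
       [  0.        ,   0.        ,   1.        ]]), 'k1': 0.02216979448542036, 'extrinsics': array([[ 0.70923769, -0.49814607,  0.49883102,  1.03315333],
       [ 0.70473384,  0.48270287, -0.51995015, -0.46220783],
       [ 0.01822396,  0.72031134,  0.69341146,  0.79486602],
       [ 0.        ,  0.    
[... 265 characters left out ...]
.9429975 ,  0.24673027, -0.22333806,  0.27376584],
       [-0.33274695, -0.68704457,  0.64594831,  0.78030092],
       [ 0.0059318 ,  0.6834427 ,  0.72998006,  0.95799733],
       [ 0.        ,  0.        ,  0.        ,  1.        ]])}
wrist {'camera_matrix': array([[277.49302965,   0.        , 318.72882425],
       [  0.        , 277.49302965, 206.94516109],
       [  0.        ,   0.        ,   1.        ]]), 'k1': -0.027188072792418, 'extrinsics': array([[ 0.37348474,  0.88859788,  0.2662761 ,  0.29178653],
       [-0.92763414,  0.35838955,  0.10512774, -0.52952275],
       [-0.00201429, -0.28627041,  0.95814675,  0.37459664],
       [ 0.        ,  0.        ,  0.        ,  1.        ]])}
```

View pics/scene0.png

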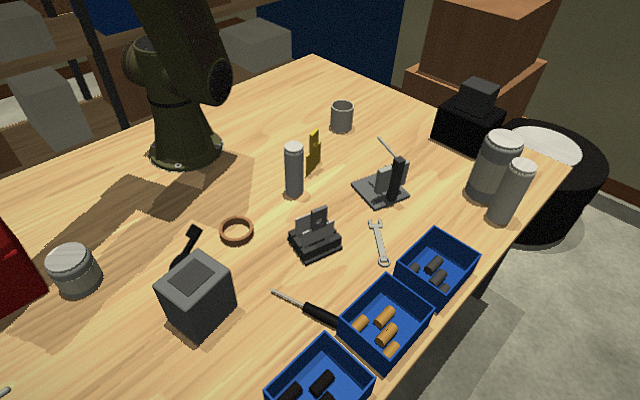

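View pics/side0.png

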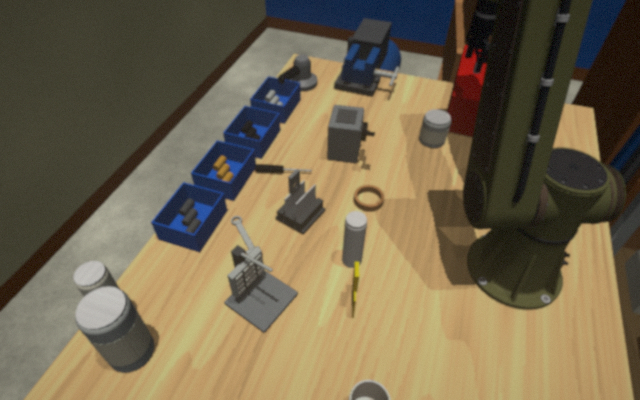

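View pics/wrist0.png

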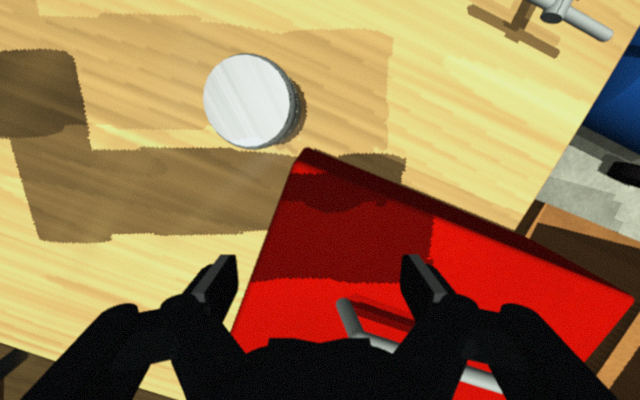

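```bash
python3 - <<'E'
import cv2,numpy as np
a=cv2.imread("pics/scene0.png");b=cv2.imread("pics/side0.png")
def c(i,x,y,w,h,s): return cv2.resize(i[y:y+h,x:x+w],None,fx=s,fy=s,interpolation=cv2.INTER_CUBIC)
cv2.imwrite("pics/c1.png",c(a,275,120,145,150,5)[:600*1][:,:] if 0 else cv2.resize(a[120:270,275:420],(580,600),interpolation=cv2.INTER_CUBIC))
cv2.imwrite("pics/c2.png",cv2.resize(a[210:350,150:250],(430,600),interpolation=cv2.INTER_CUBIC))
cv2.imwrite("pics/c3.png",cv2.resize(b[160:340,210:380],(566,600),interpolation=cv2.INTER_CUBIC))
cv2.imwrite("pics/c4.png",cv2.resize(b[90:190,310:400],(540,600),interpolation=cv2.INTER_CUBIC))
E
```

```text
(no output)
```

View pics/c1.png

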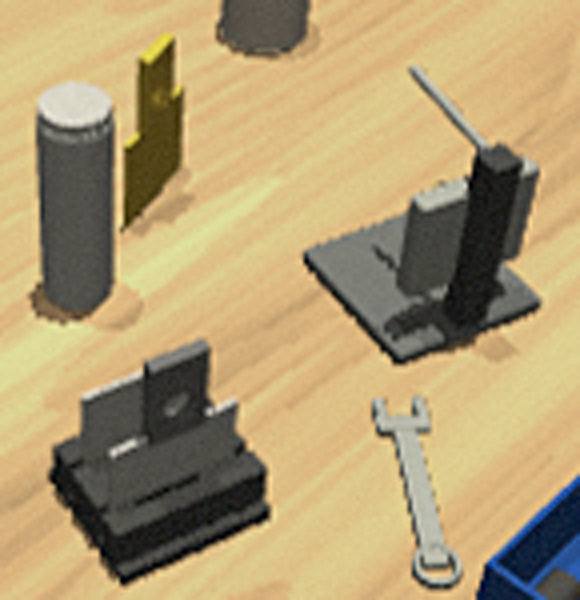

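View pics/c3.png

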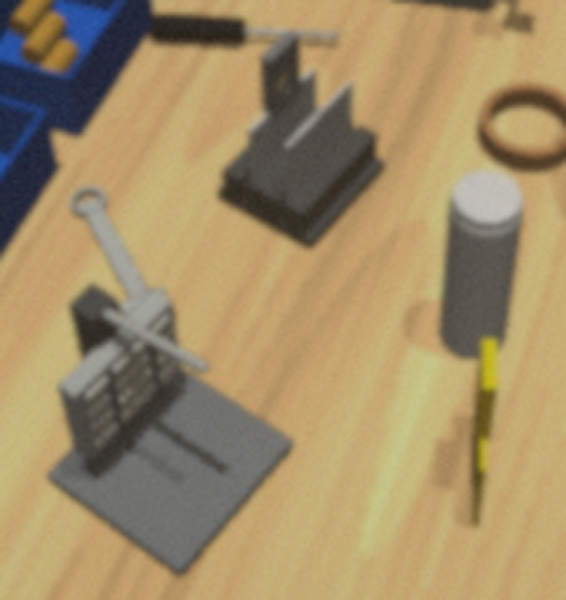

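View pics/c2.png

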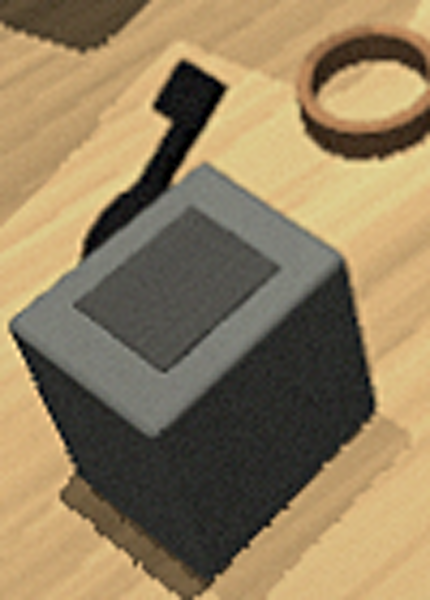

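View pics/c4.png

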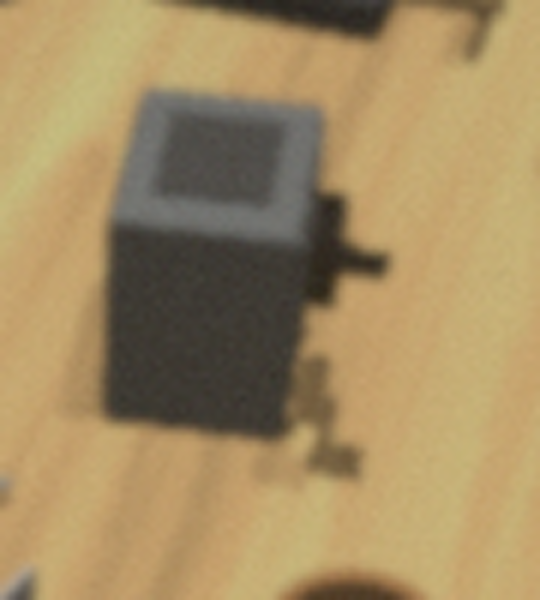

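```bash
cat > geo.py <<'E'
import numpy as np, cv2
def ray(P,uv):
    K=P["camera_matrix"];k=P["k1"];E=P["extrinsics"]
    x=(uv[0]-K[0,2])/K[0,0];y=(uv[1]-K[1,2])/K[1,1]
    rd=np.hypot(x,y);r=rd
    for _ in range(20): r=rd/(1+k*r*r)
    f=r/rd if rd>0 else 1
    d=E[:3,:3]@np.array([x*f,-y*f,-1.0]);return E[:3,3],d/np.linalg.norm(d)
def onz(P,uv,z):
    o,d=ray(P,uv);return o+d*(z-o[2])/d[2]
def tri(P1,a,P2,b):
    o1,d1=ray(P1,a);o2,d2=ray(P2,b)
    t=np.linalg.lstsq(np.c_[d1,-d2],o2-o1,rcond=None)[0]
    p,q=o1+d1*t[0],o2+d2*t[1];return (p+q)/2,np.linalg.norm(p-q)
def proj(P,X):
    E=P["extrinsics"];c=E[:3,:3].T@(np.asarray(X,float)-E[:3,3])
    x,y=c[0]/-c[2],-c[1]/-c[2];f=1+P["k1"]*(x*x+y*y)
    K=P["camera_matrix"];return np.array([K[0,0]*x*f+K[0,2],K[1,1]*y*f+K[1,2]])
E
python3 - <<'E'
from geo import *
from rig import camera_params
S=camera_params("scene");D=camera_params("side")
def s1(u,v): return ((u+.5)/4-.5+275,(v+.5)/4-.5+120)
def s2(u,v): return ((u+.5)/4.3-.5+150,(v+.5)/4.286-.5+210)
def d3(u,v): return ((u+.5)/3.33-.5+210,(v+.5)/3.333-.5+160)
def d4(u,v): return ((u+.5)/6-.5+310,(v+.5)/6-.5+90)
np.set_printoptions(precision=4,suppress=True)
print("tab top",tri(S,s1(177,352),D,d3(284,42)))
print("tab edge",onz(S,s1(145,363),.154),onz(S,s1(208,341),.154))
print("plain top side",onz(D,d3(288,148),.102),onz(D,d3(350,85),.102))
print("peg tip",tri(S,s1(413,70),D,d3(205,367)))
print("peg root",tri(S,s1(485,150),D,d3(108,315)))
for n,a in zip("lbr",[(303,257),(398,360),(541,300)]): print("base s",n,onz(S,s1(*a),.012))
for n,a in zip("lbr",[(48,476),(180,572),(292,443)]): print("base d",n,onz(D,d3(*a),.012))
print("paddle",tri(S,s2(190,92),D,d4(370,263)))
for a in [(10,325),(207,163),(345,260),(155,435)]: print("box s",onz(S,s2(*a),.14))
for a in [(148,92),(325,105),(305,245),(110,222)]: print("box d",onz(D,d4(*a),.14))
print("can s",onz(S,s1(75,105),.17),"d",onz(D,d3(487,197),.17))
print("yellow top", tri(S,s1(157,50),D,d3(489,345)))
E
```

```text
tab top (array([0.6042, 0.0043, 0.1557]), np.float64(0.005270253940182492))
tab edge [ 0.5989 -0.013   0.154 ] [0.6119 0.0262 0.154 ]
plain top side [0.5767 0.0634 0.102 ] [ 0.5537 -0.02    0.102 ]
peg tip (array([0.5356, 0.3146, 0.167 ]), np.float64(0.00131986621398478))
peg root (array([0.6174, 0.291 , 0.155 ]), np.float64(0.00033756895362087867))
base s l [0.5069 0.2518 0.012 ]
base s b [0.6254 0.2171 0.012 ]
base s r [0.6604 0.3421 0.012 ]
base d l [0.6563 0.3474 0.012 ]
base d b [0.5354 0.3832 0.012 ]
base d r [0.4988 0.2626 0.012 ]
paddle (array([ 0.4555, -0.2372,  0.1453]), np.float64(0.005422425188436964))
box s [ 0.5178 -0.3695  0.14  ]
box s [ 0.4998 -0.2543  0.14  ]
box s [ 0.5947 -0.2409  0.14  ]
box s [ 0.6117 -0.3533  0.14  ]
box d [ 0.6037 -0.348   0.14  ]
box d [ 0.5112 -0.3688  0.14  ]
box d [ 0.4893 -0.2498  0.14  ]
box d [ 0.5874 -0.2342  0.14  ]
can s [0.4056 0.1135 0.17  ] d [0.4019 0.1164 0.17  ]
yellow top (array([0.3711, 0.2238, 0.1465]), np.float64(0.00575766477191167))
```

```bash
python3 - <<'E'
from geo import *
from rig import readout,camera_params,bot
from scipy.spatial.transform import Rotation as R
np.set_printoptions(precision=4,suppress=True)
o=readout.observe();r=R.from_quat(o["eef_rot"]);print(r.as_matrix(),bot.pinch_z,[a for a in dir(bot) if a[0]!='_'])
E
```

```text
[[-0.0005  0.9276  0.3735]
 [ 0.0013  0.3735 -0.9276]
 [-1.      0.     -0.0013]] 0.0187 ['Unreachable', 'pinch_z']
```

step_arm(
  delta_pos=[
    [0.8,1,0.6],
    [0.8,1,0.6],
    [0.8,1,0.6],
    [0.8,1,0.6],
    [0.8,1,0.6],
  ],
  turn=[
    [0,0,0.1],
    [0,0,0.1],
    [0,0,0.1],
    [0,0,0.1],
    [0,0,0.1],
  ],
  jaw=[1,1,1,1,1],
)

```text
clock: 0.57
tcp_pos: [0.3239, -0.4334, 0.3068]
eef_rot: [0.193, 0.679, -0.193, 0.682]
force: [0.1, -1.0, 0.3]
grip_width: 0.0856
```

step_arm(
  delta_pos=[
    [0.8,1,0],
    [0.8,1,0],
    [0.8,1,0],
    [0.8,1,0],
  ],
  turn=[
    [0,0,0.043],
    [0,0,0.043],
    [0,0,0.043],
    [0,0,0.043],
  ],
  jaw=[1,1,1,1],
)

```text
clock: 0.9
tcp_pos: [0.4175, -0.314, 0.3032]
eef_rot: [0.103, 0.7, -0.102, 0.7]
force: [0.3, -0.5, -0.3]
grip_width: 0.0855
```

step_arm(
  delta_pos=[
    [0.8,1,0],
    [0.8,1,0],
    [0.8,1,0],
    [0.8,1,0],
  ],
  turn=[
    [0,0,0],
    [0,0,0],
    [0,0,0],
    [0,0,0],
  ],
  jaw=[1,1,1,1],
)

```text
clock: 1.23
tcp_pos: [0.5136, -0.1937, 0.3031]
eef_rot: [0.103, 0.7, -0.102, 0.7]
force: [0.5, 0.0, -0.1]
grip_width: 0.0853
```

step_arm(
  delta_pos=[
    [0.7,1,0],
    [0.7,1,0],
    [0.7,1,0],
    [0.7,1,0],
    [0.7,1,0],
  ],
  turn=[
    [0,0,0],
    [0,0,0],
    [0,0,0],
    [0,0,0],
    [0,0,0],
  ],
  jaw=[1,1,1,1,1],
)

```text
clock: 1.65
tcp_pos: [0.5981, -0.0725, 0.3022]
eef_rot: [0.102, 0.7, -0.101, 0.7]
force: [-0.9, -0.0, -0.0]
grip_width: 0.0858
```

```bash
python3 - <<'E'
from rig import *
from rig import readout,camera,camera_params
import cv2,pickle
o=readout.observe();P=camera_params("wrist");cv2.imwrite("pics/w1.png",camera("wrist")[:,:,::-1])
pickle.dump(P,open("w1.pkl","wb"));print(o["clock"],o["tcp_pos"],o["joint_pos"],o["eef_rot"])
E
```

```text
1.65 [ 0.5980872  -0.07246961  0.30223156] [-1.21418975e-01  3.03311557e-01  9.88476916e-02  1.36687726e+00
  1.52542438e-03  1.73707686e+00] [ 0.10190167  0.70000781 -0.10083195  0.69959848]
```

View pics/w1.png

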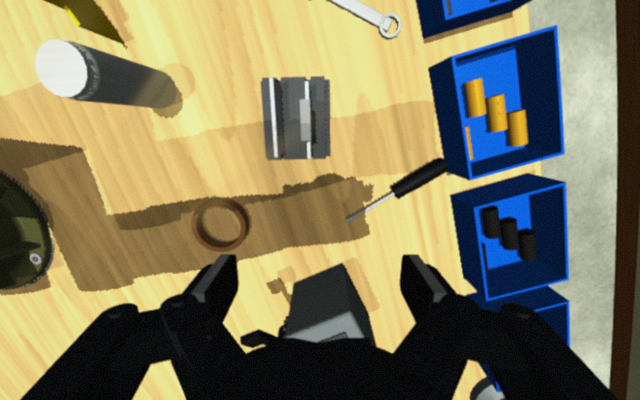

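```bash
python3 - <<'E'
import cv2
a=cv2.imread("pics/w1.png")
cv2.imwrite("pics/w1c.png",cv2.resize(a[65:170,250:345],(543,600),interpolation=cv2.INTER_CUBIC))
E
```

```text
(no output)
```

View pics/w1c.png

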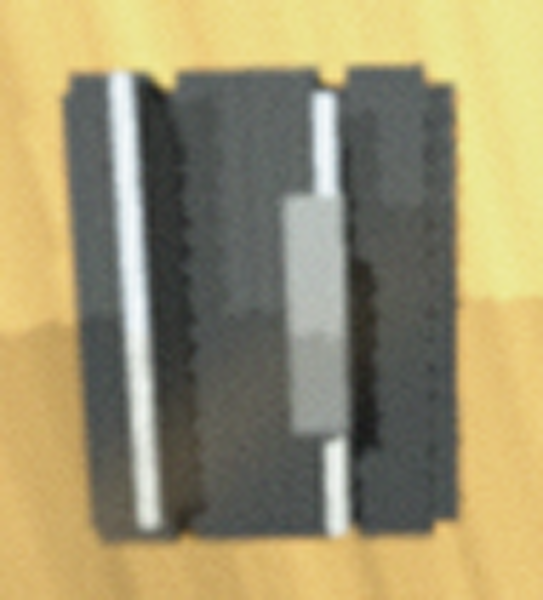

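```bash
python3 - <<'E'
from geo import *
import pickle
from rig import camera_params
np.set_printoptions(precision=4,suppress=True)
P=pickle.load(open("w1.pkl","rb"));s=5.715
w=lambda u,v:((u+.5)/s-.5+250,(v+.5)/s-.5+65)
T=[onz(P,w(*a),.154) for a in [(283,195),(340,195),(347,433),(292,435)]]
for t in T:print(t)
print("centre",np.mean(T,0), "axis y",np.degrees(np.arctan2(*(T[0]+T[1]-T[2]-T[3])[:2])), "w",np.linalg.norm((T[0]+T[1]-T[2]-T[3])/2), np.linalg.norm((T[1]-T[0]+T[2]-T[3])/2))
a,b=onz(P,w(323,92),.092),onz(P,w(338,534),.092);print("sheet",a,b,(a+b)/2,np.degrees(np.arctan2(*(a-b)[:2])),np.linalg.norm(a-b))
a,b=onz(P,w(122,72),.102),onz(P,w(150,528),.102);print("plain",a,b,(a+b)/2,np.degrees(np.arctan2(*(a-b)[:2])),np.linalg.norm(a-b))
S=camera_params("scene");D=camera_params("side")
c=[.603,.006,.154];print(proj(S,c),proj(D,c))
E
```

```text
[0.6071 0.0262 0.154 ]
[0.6166 0.0234 0.154 ]
[ 0.606  -0.0155  0.154 ]
[ 0.5964 -0.013   0.154 ]
centre [0.6065 0.0053 0.154 ] axis y 15.256067979743147 w 0.04045162439100689 0.009883120366317841
sheet [0.6186 0.0492 0.092 ] [ 0.595  -0.0384  0.092 ] [0.6068 0.0054 0.092 ] 15.082077627743534 0.09074464785051646
plain [0.5811 0.0628 0.102 ] [ 0.5572 -0.0247  0.102 ] [0.5692 0.019  0.102 ] 15.303601905738992 0.09069076468849571
[317.8986 207.1979] [294.1992 173.5151]
```

step_arm(
  delta_pos=[
    [0.07,0.65,0],
    [0.07,0.65,0],
    [0.07,0.65,-0.4],
    [0.07,0.65,-0.6],
    [0.07,0.65,-0.6],
    [0.07,0.65,-0.6],
  ],
  turn=[
    [0,0,0.004],
    [0,0,0.004],
    [0,0,0.004],
    [0,0,0.004],
    [0,0,0.004],
    [0,0,0.004],
  ],
  jaw=[1,1,1,1,1,1],
)

```text
clock: 2.2
tcp_pos: [0.6025, 0.0005, 0.2301]
eef_rot: [0.094, 0.702, -0.095, 0.699]
force: [-0.1, -0.2, 0.6]
grip_width: 0.0852
```

```bash
cat > look.py <<'E'
import sys,cv2,pickle,numpy as np
from rig import readout,camera,camera_params
from scipy.spatial.transform import Rotation as R
np.set_printoptions(precision=4,suppress=True)
for n in sys.argv[2:]:
    P=camera_params(n);cv2.imwrite(f"pics/{n}_{sys.argv[1]}.png",camera(n)[:,:,::-1]);pickle.dump(P,open(f"{n}_{sys.argv[1]}.pkl","wb"))
o=readout.observe();m=R.from_quat(o["eef_rot"]).as_matrix()
print(o["clock"],o["tcp_pos"],"q",o["joint_pos"],"zyaw",np.degrees(np.arctan2(m[1,2],m[0,2])),"xdir",m[:,0],"F",o["force"],"w",o["grip_width"])
E
python3 look.py a wrist
```

```text
2.25 [0.6041 0.0004 0.2322] q [ 0.0007  0.3215 -0.0342  1.2157 -0.0003  1.8406] zyaw -15.414219794249243 xdir [-0.0005 -0.0003 -1.    ] F [-0.1146 -0.6837 -0.0264] w 0.08566086388960316
```

View pics/wrist_a.png

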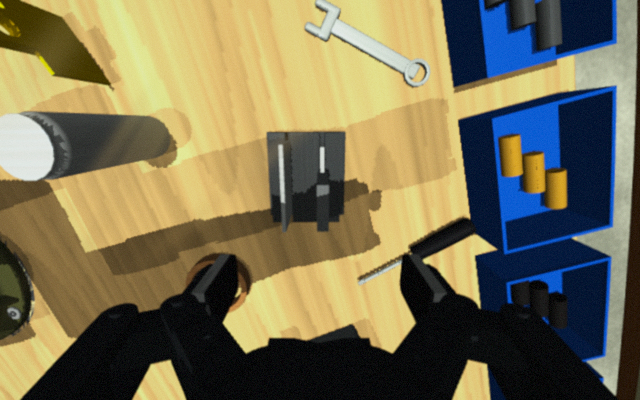

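step_arm(
  delta_pos=[
    [0.017,0.037,-0.2],
    [0.017,0.037,-0.45],
    [0.017,0.037,-0.7],
    [0.017,0.037,-0.83],
    [0.017,0.037,-0.83],
    [0.017,0.037,-0.83],
    [0.017,0.037,-0.83],
    [0.017,0.037,-0.83],
    [0.017,0.037,-0.83],
    [0.017,0.037,-0.83],
    [0.017,0.037,-0.83],
    [0.017,0.037,-0.83],
  ],
  turn=[
    [0,0,0],
    [0,0,0],
    [0,0,0],
    [0,0,0],
    [0,0,0],
    [0,0,0],
    [0,0,0],
    [0,0,0],
    [0,0,0],
    [0,0,0],
    [0,0,0],
    [0,0,0],
  ],
  jaw=[1,1,1,1,1,0.3,0,0,0,0,0,0],
)

```text
clock: 3.25
tcp_pos: [0.6071, 0.0059, 0.1326]
eef_rot: [0.094, 0.7, -0.094, 0.701]
force: [0.5, 0.5, 5.0]
grip_width: 0.0089
```

```bash
python3 look.py b wrist scene
```

```text
3.35 [0.6072 0.0059 0.1326] q [ 0.0098  0.38   -0.1839  1.0053 -0.      1.8482] zyaw -15.33327094753653 xdir [ 0.0016 -0.     -1.    ] F [-0.8811 -0.0963  4.1889] w 0.009057295227831162
```

View pics/wrist_b.png

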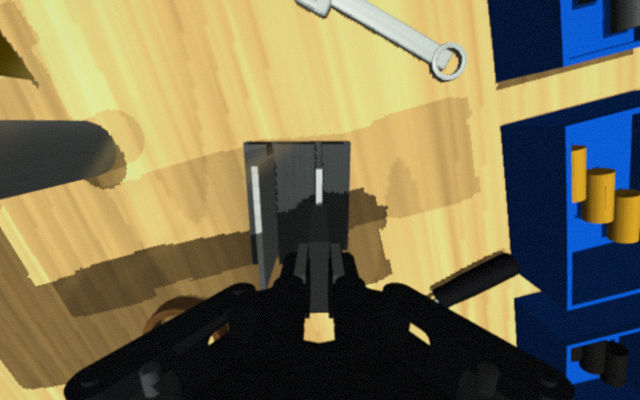

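View pics/scene_b.png

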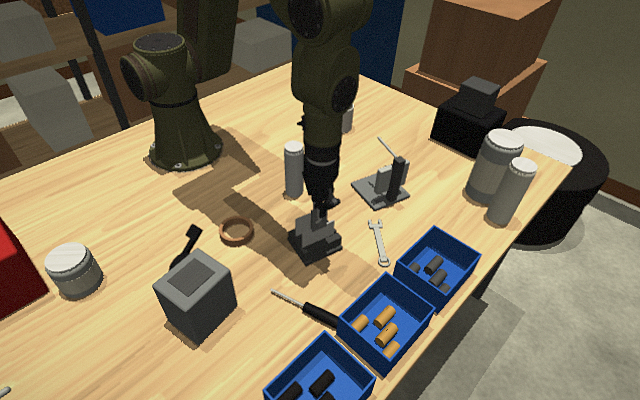

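step_arm(
  delta_pos=[
    [0,0,0.1],
    [0,0,0.25],
    [0,0,0.4],
    [0,0,0.55],
    [0,0,0.7],
    [0,0,0.85],
    [0,0,1],
    [0,0,1],
  ],
  turn=[
    [0,0,0],
    [0,0,0],
    [0,0,0],
    [0,0,0],
    [0,0,0],
    [0,0,0],
    [0,0,0],
    [0,0,0],
  ],
  jaw=[0,0,0,0,0,0,0,0],
)

```text
clock: 4.02
tcp_pos: [0.6081, 0.0059, 0.2558]
eef_rot: [0.095, 0.699, -0.094, 0.703]
force: [1.1, 0.2, -0.4]
grip_width: 0.0086
```

step_arm(
  delta_pos=[
    [-0.1,0.2,0.2],
    [-0.3,0.4,0.2],
    [-0.4,0.6,0.2],
    [-0.5,0.8,0.2],
    [-0.6,1,0.2],
    [-0.6,1,0.2],
    [-0.6,1,0.2],
  ],
  turn=[
    [0,0,0],
    [0,0,0],
    [0,0,0],
    [0,0,0],
    [0,0,0],
    [0,0,0],
    [0,0,0],
  ],
  jaw=[0,0,0,0,0,0,0],
)

```text
clock: 4.6
tcp_pos: [0.5335, 0.1267, 0.2749]
eef_rot: [0.093, 0.701, -0.094, 0.7]
force: [0.4, 0.0, -2.4]
grip_width: 0.0088
```

```bash
python3 look.py c wrist scene side
```

```text
4.75 [0.5346 0.1252 0.2752] q [ 0.2303  0.204  -0.0903  1.2772 -0.0004  2.0693] zyaw -15.37082805021882 xdir [-0.0006 -0.0006 -1.    ] F [ 0.2556 -0.7571 -1.8909] w 0.008513722518142997
```

View pics/wrist_c.png

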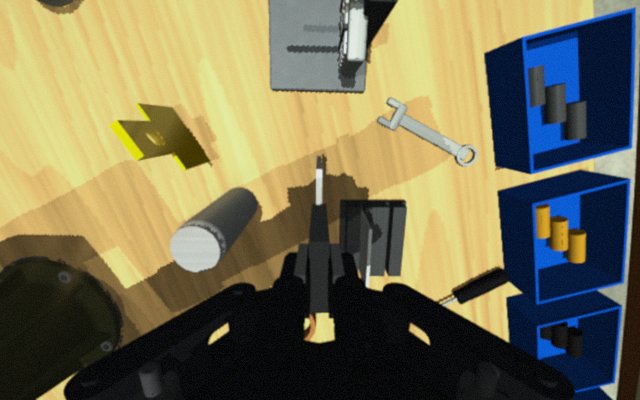

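View pics/scene_c.png

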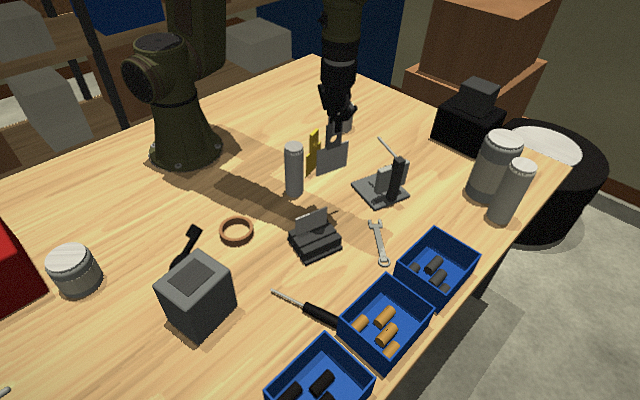

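View pics/side_c.png

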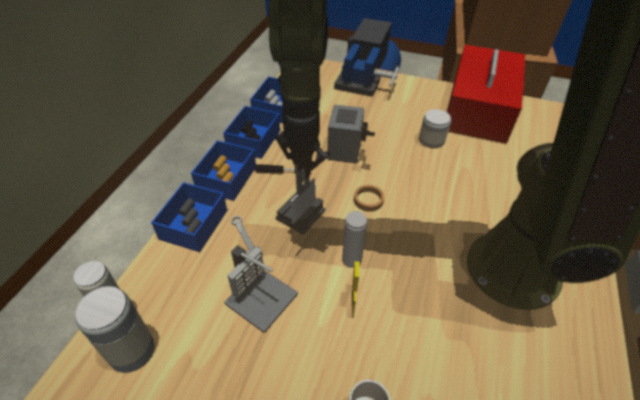

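step_arm(
  delta_pos=[
    [-0.08,0.2,0],
    [-0.14,0.4,0],
    [-0.21,0.6,0],
    [-0.28,0.8,0],
    [-0.28,0.8,0],
    [-0.28,0.8,0],
  ],
  turn=[
    [0,0,0],
    [0,0,0],
    [0,0,0],
    [0,0,0],
    [0,0,0],
    [0,0,0],
  ],
  jaw=[0,0,0,0,0,0],
)

```text
clock: 5.25
tcp_pos: [0.5011, 0.2219, 0.2753]
eef_rot: [0.094, 0.701, -0.094, 0.701]
force: [0.1, 0.9, -1.3]
grip_width: 0.0084
```

```bash
python3 look.py d wrist
```

```text
5.3 [0.5014 0.2212 0.2754] q [ 0.416   0.2016 -0.0928  1.2768 -0.0007  2.2547] zyaw -15.354942107004067 xdir [-0.0001 -0.0008 -1.    ] F [ 0.471   0.0159 -2.2498] w 0.008882793129310786
```

View pics/wrist_d.png

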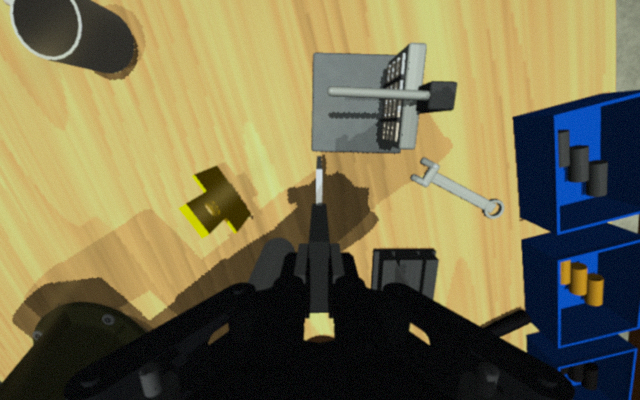

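```bash
python3 - <<'E'
import cv2
a=cv2.imread("pics/wrist_d.png")
cv2.imwrite("pics/dc.png",cv2.resize(a[40:160,300:460],(800,600),interpolation=cv2.INTER_CUBIC))
E
```

```text
(no output)
```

View pics/dc.png

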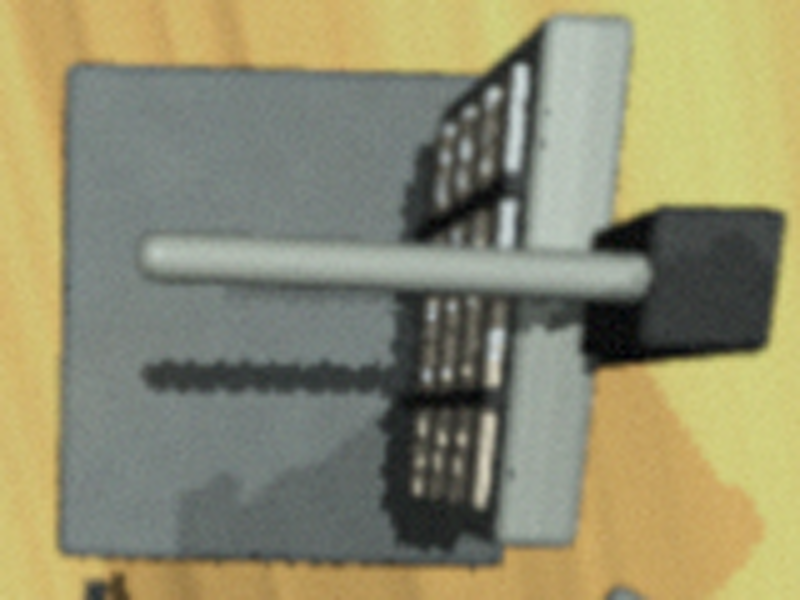

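```bash
python3 - <<'E'
from geo import *
import pickle
np.set_printoptions(precision=4,suppress=True)
P=pickle.load(open("wrist_d.pkl","rb"))
w=lambda u,v:((u+.5)/5-.5+300,(v+.5)/5-.5+40)
t=onz(P,w(138,256),.168);print("tip",t)
r=onz(P,w(645,276),.154)
z=.154
for _ in range(5):
    r=onz(P,w(645,276),z); z=.168-np.linalg.norm((r-t)[:2])*np.tan(np.radians(8))
print("root",r,np.linalg.norm((r-t)[:2]),"yaw",np.degrees(np.arctan2(*(r-t)[1::-1])))
a,b,c=[onz(P,w(*x),.012) for x in [(70,65),(60,550),(500,562)]]
print(a,b,c,np.linalg.norm(a-b),np.linalg.norm(b-c),np.degrees(np.arctan2(*(a-b)[:2])))
d=(a-b)/np.linalg.norm(a-b); e=np.array([d[1],-d[0],0])
print("origin from base",(a+b)/2+.065*e,"from tip",t+.044*(r-t)/np.linalg.norm((r-t)[:2]))
S=pickle.load(open("scene_c.pkl","rb"));D=pickle.load(open("side_c.pkl","rb"))
print(proj(S,t),proj(D,t))
E
```

```text
tip [0.5345 0.3161 0.168 ]
root [0.6219 0.2906 0.1552] 0.09101702905450888 yaw -16.26785455999496
[0.538  0.3818 0.012 ] [0.5012 0.2605 0.012 ] [0.6234 0.2237 0.012 ] 0.12678534352557785 0.12769172185477312 16.880724842100687
origin from base [0.5818 0.3023 0.012 ] from tip [0.5768 0.3038 0.1618]
[377.7318 136.4034] [271.0377 270.2543]
```

step_arm(
  delta_pos=[
    [0.02,0.25,0],
    [0.03,0.5,0],
    [0.04,0.75,0],
    [0.04,0.86,0],
    [0.04,0.86,-0.2],
    [0.04,0.86,-0.4],
    [0.04,0.86,-0.6],
    [0.04,0.86,-0.745],
    [0.04,0.86,-0.745],
    [0.04,0.86,-0.745],
  ],
  turn=[
    [0,0,-0.003],
    [0,0,-0.003],
    [0,0,-0.003],
    [0,0,-0.003],
    [0,0,-0.003],
    [0,0,-0.003],
    [0,0,-0.003],
    [0,0,-0.003],
    [0,0,-0.003],
    [0,0,-0.003],
  ],
  jaw=[0,0,0,0,0,0,0,0,0,0],
)

```text
clock: 6.13
tcp_pos: [0.5057, 0.3234, 0.1856]
eef_rot: [0.101, 0.7, -0.102, 0.699]
force: [-0.2, -1.2, -1.1]
grip_width: 0.009
```

```bash
python3 look.py e wrist scene side; python3 - <<'E'
import cv2
a=cv2.imread("pics/scene_e.png");b=cv2.imread("pics/side_e.png")
cv2.imwrite("pics/ec.png",cv2.resize(a[90:220,310:430],(554,600),interpolation=cv2.INTER_CUBIC))
cv2.imwrite("pics/ed.png",cv2.resize(b[190:340,200:340],(560,600),interpolation=cv2.INTER_CUBIC))
E
```

```text
6.2833 [0.507  0.3251 0.1881] q [ 0.5702  0.335  -0.1169  1.1163 -0.0002  2.4285] zyaw -16.469569861863874 xdir [ 0.0023  0.0013 -1.    ] F [-0.5297  0.3027 -1.7737] w 0.008825798811757164
```

View pics/ec.png

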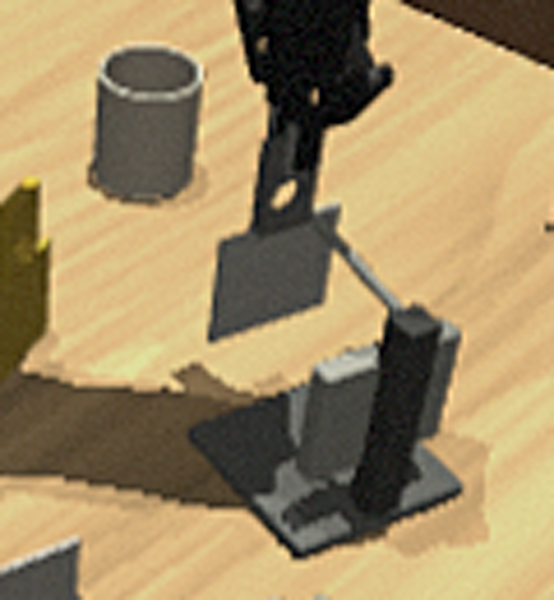

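View pics/ed.png

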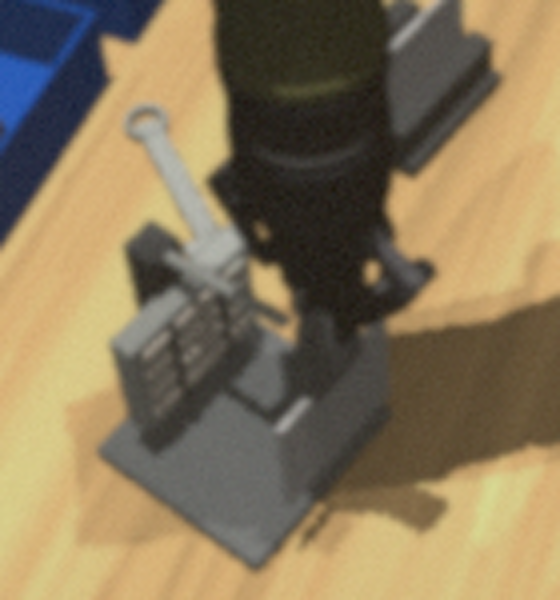

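View pics/wrist_e.png

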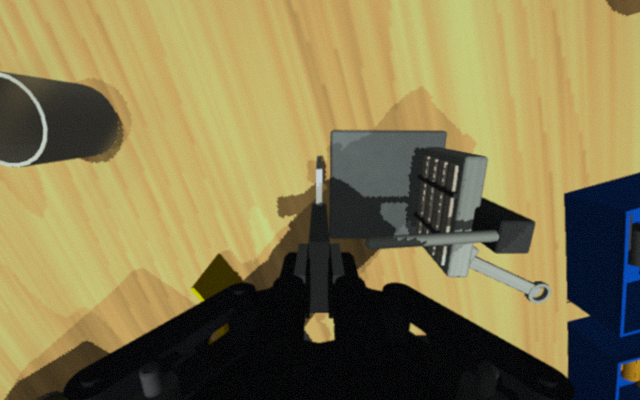

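```bash
python3 - <<'E'
from geo import *
import pickle
np.set_printoptions(precision=4,suppress=True)
S=pickle.load(open("scene_e.pkl","rb"));W=pickle.load(open("wrist_e.pkl","rb"))
c=np.array([.5065,.3246,.167]);e=np.array([.9588,-.284,0])
print("pred eye",proj(S,c),proj(S,c+.005*e),"seen",(285.5/4.617-.5+310,193.5/4.615-.5+90))
print("tip w",onz(W,(367,244),.168), proj(W,[.5345,.316,.168]))
from rig import readout;print(readout.observe()["tcp_pos"])
E
```

```text
pred eye [371.7116 131.3855] [372.7247 132.2782] seen (371.3366904916613, 131.4284940411701)
tip w [0.5351 0.3144 0.168 ] [365.4118 242.0481]
[0.507  0.3251 0.1881]
```

step_arm(
  delta_pos=[
    [0.07,-0.03,0.01],
    [0.14,-0.05,0.01],
    [0.21,-0.07,0.01],
    [0.28,-0.09,0.01],
    [0.35,-0.11,0],
    [0.43,-0.135,-0.02],
    [0.512,-0.158,-0.03],
    [0.512,-0.158,-0.03],
    [0.512,-0.158,-0.03],
  ],
  turn=[
    [0,0,0],
    [0,0,0],
    [0,0,0],
    [0,0,0],
    [0,0,0],
    [0,0,0],
    [0,0,0],
    [0,0,0],
    [0,0,0],
  ],
  jaw=[0,0,0,0,0,0,0,0,0],
)

```text
clock: 7.03
tcp_pos: [0.5676, 0.3057, 0.1821]
eef_rot: [0.101, 0.7, -0.101, 0.7]
force: [-0.7, 0.7, -2.1]
grip_width: 0.0083
```

```bash
python3 look.py f wrist scene side; python3 - <<'E'
import cv2
a=cv2.imread("pics/scene_f.png");b=cv2.imread("pics/side_f.png")
cv2.imwrite("pics/fc.png",cv2.resize(a[90:220,310:430],(554,600),interpolation=cv2.INTER_CUBIC))
cv2.imwrite("pics/fd.png",cv2.resize(b[190:340,200:340],(560,600),interpolation=cv2.INTER_CUBIC))
E
```

```text
7.1833 [0.5668 0.3062 0.1826] q [ 0.4952  0.4183 -0.009   1.1439  0.0002  2.3523] zyaw -16.402993848544355 xdir [-0.0005 -0.0001 -1.    ] F [-0.4301 -0.0637 -1.9079] w 0.008515748576864905
```

View pics/fc.png

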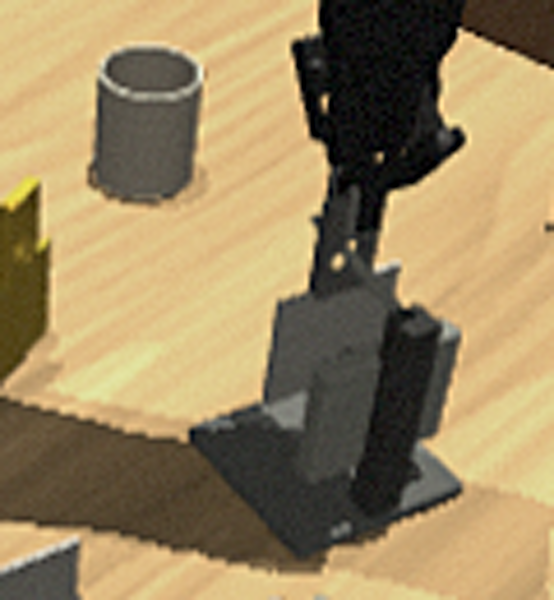

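View pics/wrist_f.png

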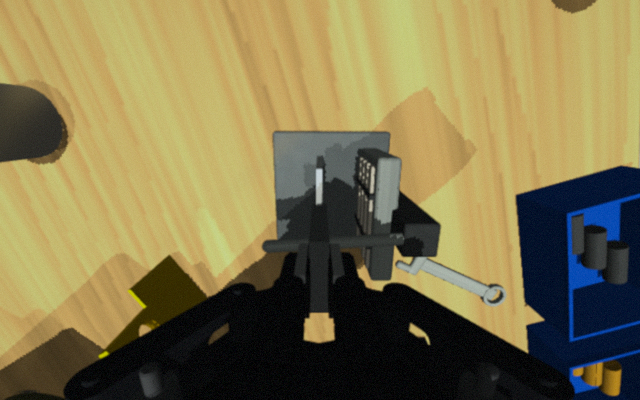

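step_arm(
  delta_pos=[
    [0,0,-0.02],
    [0,0,-0.04],
    [0,0,-0.04],
    [0,0,-0.04],
  ],
  turn=[
    [0,0,0],
    [0,0,0],
    [0,0,0],
    [0,0,0],
  ],
  jaw=[0,0,0,0],
)

```text
clock: 7.52
tcp_pos: [0.5668, 0.3061, 0.1777]
eef_rot: [0.101, 0.7, -0.101, 0.7]
force: [-0.4, -0.9, -0.9]
grip_width: 0.0084
```

step_arm(
  delta_pos=[
    [0,0,-0.01],
    [0,0,-0.02],
    [0,0,-0.02],
  ],
  turn=[
    [0,0,0],
    [0,0,0],
    [0,0,0],
  ],
  jaw=[0,0,0],
)

```text
clock: 7.77
tcp_pos: [0.5673, 0.3063, 0.176]
eef_rot: [0.101, 0.7, -0.101, 0.7]
force: [-1.5, -0.1, 2.4]
grip_width: 0.009
```

```bash
python3 look.py g
```

```text
7.7667 [0.5673 0.3063 0.176 ] q [ 0.495   0.4216 -0.0195  1.129   0.0002  2.3522] zyaw -16.41164179053442 xdir [ 0.0005  0.0005 -1.    ] F [-1.4997 -0.076   2.4308] w 0.009025040778808752
```

step_arm(
  delta_pos=[
    [0,0,0],
    [0,0,0],
    [0,0,0],
    [0,0,0],
    [0,0,0],
    [0,0,0],
  ],
  turn=[
    [0,0,0],
    [0,0,0],
    [0,0,0],
    [0,0,0],
    [0,0,0],
    [0,0,0],
  ],
  jaw=[0.15,0.3,0.5,0.5,0.5,0.5],
)

```text
clock: 8.27
tcp_pos: [0.5672, 0.3061, 0.1754]
eef_rot: [0.101, 0.7, -0.101, 0.7]
force: [0.2, -0.2, -0.4]
grip_width: 0.043
```

```bash
python3 look.py h wrist scene; python3 - <<'E'
import cv2
a=cv2.imread("pics/scene_h.png")
cv2.imwrite("pics/hc.png",cv2.resize(a[90:220,310:430],(554,600),interpolation=cv2.INTER_CUBIC))
E
```

```text
8.3667 [0.5672 0.3061 0.1755] q [ 0.4949  0.4222 -0.0199  1.1287  0.      2.3522] zyaw -16.418483792756156 xdir [-0.  0. -1.] F [0.1539 0.1496 0.6181] w 0.04252463282604243
```

View pics/hc.png

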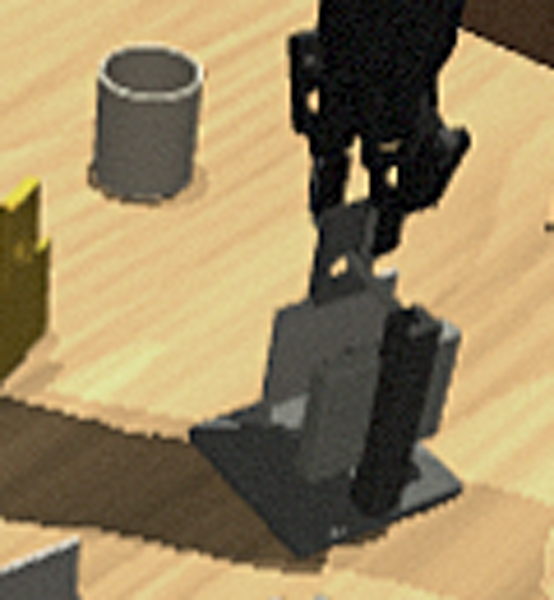

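View pics/wrist_h.png

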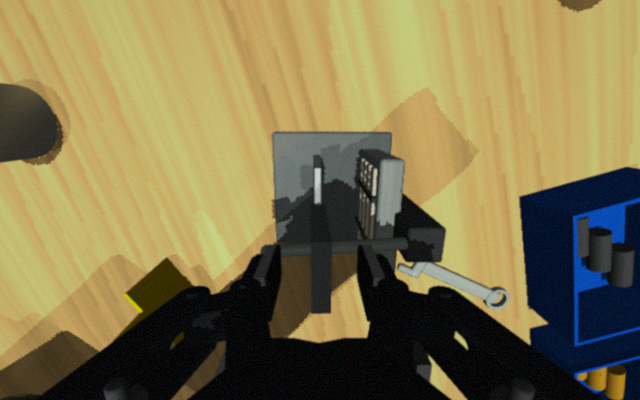

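step_arm(
  delta_pos=[
    [0,0,0.15],
    [0,0,0.35],
    [0,0,0.6],
    [0,0,0.85],
    [0,0,1],
    [0,0,1],
    [0,0,1],
  ],
  turn=[
    [0,0,0],
    [0,0,0],
    [0,0,0],
    [0,0,0],
    [0,0,0],
    [0,0,0],
    [0,0,0],
  ],
  jaw=[0.5,0.5,0.5,0.5,0.5,0.5,0.5],
)

```text
clock: 8.95
tcp_pos: [0.5679, 0.3065, 0.2968]
eef_rot: [0.102, 0.699, -0.1, 0.701]
force: [-0.3, -0.0, -0.7]
grip_width: 0.0429
```

```bash
python3 look.py i scene side; python3 - <<'E'
import cv2,numpy as np
a=cv2.imread("pics/scene_i.png");b=cv2.imread("pics/side_i.png")
cv2.imwrite("pics/ic.png",np.hstack([cv2.resize(a[100:210,330:420],(400,489),interpolation=cv2.INTER_CUBIC),cv2.resize(b[220:340,210:310],(400,489),interpolation=cv2.INTER_CUBIC)]))
E
```

```text
9.05 [0.5668 0.3059 0.2944] q [0.4949 0.3887 0.2004 1.384  0.     2.3523] zyaw -16.416793818778668 xdir [-0.0013 -0.0007 -1.    ] F [ 0.1968  0.4119 -0.0804] w 0.04250535824343538
```

View pics/ic.png

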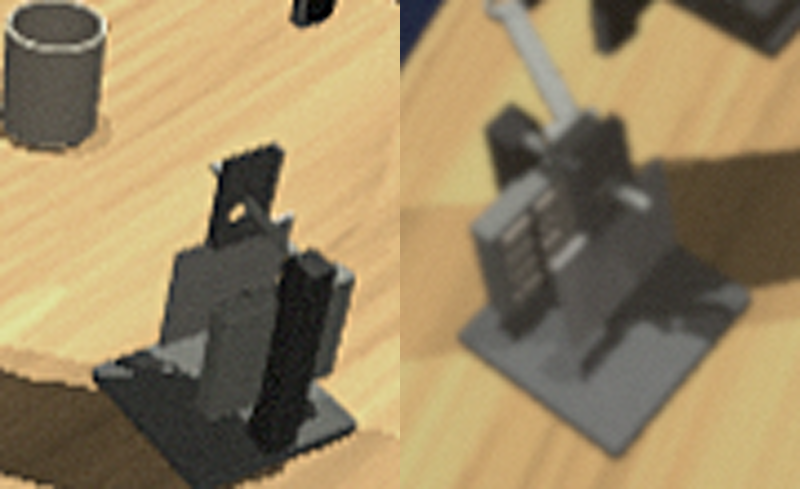

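step_arm(
  delta_pos=[
    [-0.2,-1,0.1],
    [-0.2,-1,0.1],
    [-0.2,-1,0.1],
    [-0.2,-1,0.1],
  ],
  turn=[
    [0,0,0.068],
    [0,0,0.068],
    [0,0,0.068],
    [0,0,0.068],
  ],
  jaw=[0,0,0,0],
)

```text
clock: 9.38
tcp_pos: [0.5413, 0.1803, 0.3071]
eef_rot: [-0.051, 0.706, 0.049, 0.704]
force: [1.1, 0.9, 0.5]
grip_width: 0.0
```

step_arm(
  delta_pos=[
    [-0.2,-1,0],
    [-0.2,-1,0],
    [-0.2,-1,0],
    [-0.2,-1,0],
  ],
  turn=[
    [0,0,0],
    [0,0,0],
    [0,0,0],
    [0,0,0],
  ],
  jaw=[0,0,0,0],
)

```text
clock: 9.72
tcp_pos: [0.5168, 0.0605, 0.3062]
eef_rot: [-0.049, 0.707, 0.047, 0.704]
force: [0.5, 0.6, -0.2]
grip_width: 0.0001
```

step_arm(
  delta_pos=[
    [-0.2,-1,0],
    [-0.2,-1,0],
    [-0.2,-1,0],
    [-0.2,-1,0],
  ],
  turn=[
    [0,0,0],
    [0,0,0],
    [0,0,0],
    [0,0,0],
  ],
  jaw=[0,0,0,0],
)

```text
clock: 10.05
tcp_pos: [0.4931, -0.0591, 0.3062]
eef_rot: [-0.048, 0.707, 0.047, 0.704]
force: [0.6, 0.6, -0.8]
grip_width: 0.0002
```

step_arm(
  delta_pos=[
    [-0.2,-1,0],
    [-0.2,-1,0],
    [-0.2,-1,0],
    [-0.2,-1,0],
    [-0.2,-1,0],
    [-0.2,-1,0],
  ],
  turn=[
    [0,0,0],
    [0,0,0],
    [0,0,0],
    [0,0,0],
    [0,0,0],
    [0,0,0],
  ],
  jaw=[0,0,0,0,0,0],
)

```text
clock: 10.55
tcp_pos: [0.4709, -0.1732, 0.3065]
eef_rot: [-0.049, 0.706, 0.05, 0.705]
force: [-0.0, -0.2, 0.6]
grip_width: 0.0001
```

```bash
python3 look.py j wrist
```

```text
10.6 [ 0.4711 -0.1727  0.3067] q [-0.3518  0.1083 -0.1325  1.3314  0.0006  1.0775] zyaw 8.10718267061382 xdir [-0.0012  0.0011 -1.    ] F [0.3393 0.4918 0.1727] w -0.000219898517556335
```

View pics/wrist_j.png

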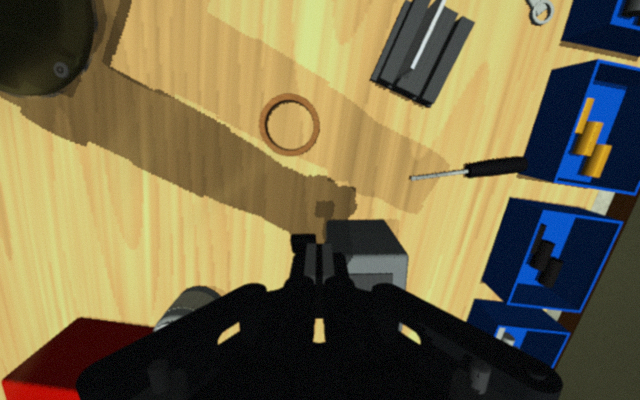

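step_arm(
  delta_pos=[
    [0,-0.9,0],
    [0,-0.9,0],
    [0,-0.9,0],
    [0,-0.9,0],
    [0,-0.9,0],
    [0,-0.9,0],
  ],
  turn=[
    [0,0,0],
    [0,0,0],
    [0,0,0],
    [0,0,0],
    [0,0,0],
    [0,0,0],
  ],
  jaw=[0,0,0,0,0,0],
)

```text
clock: 11.1
tcp_pos: [0.4716, -0.2803, 0.3072]
eef_rot: [-0.05, 0.705, 0.051, 0.705]
force: [-0.2, 0.3, -0.6]
grip_width: -0.0
```

```bash
python3 look.py k wrist; python3 - <<'E'
import cv2
a=cv2.imread("pics/wrist_k.png")
cv2.imwrite("pics/kc.png",cv2.resize(a[100:260,240:440],(750,600),interpolation=cv2.INTER_CUBIC))
E
```

```text
11.15 [ 0.4716 -0.2801  0.3073] q [-0.5363  0.1973 -0.0264  1.3478  0.0005  0.8916] zyaw 8.187742462872762 xdir [-0.0003  0.0008 -1.    ] F [-0.1325 -0.264   0.1182] w -0.00033693909839237787
```

View pics/kc.png

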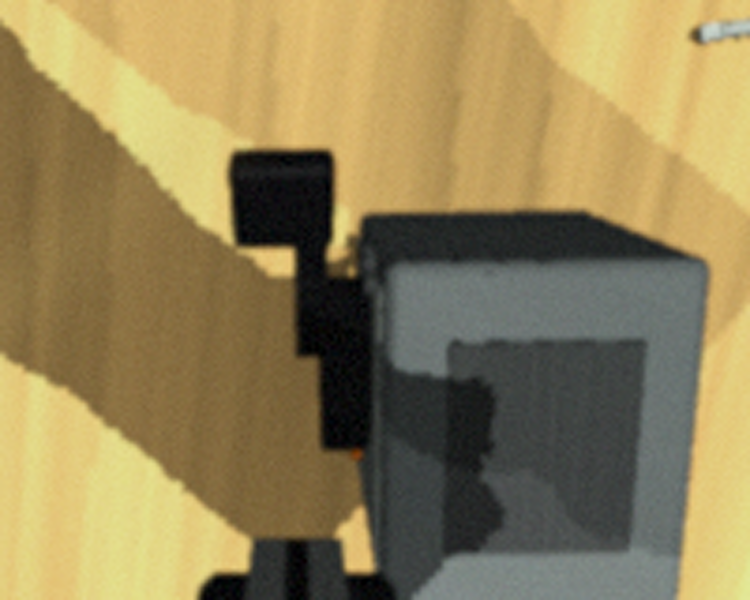

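```bash
python3 - <<'E'
from geo import *
import pickle
np.set_printoptions(precision=4,suppress=True)
P=pickle.load(open("wrist_k.pkl","rb"))
w=lambda u,v:((u+.5)/3.75-.5+240,(v+.5)/3.75-.5+100)
c=[onz(P,w(*a),z) for a,z in [((232,175),.158),((332,173),.158),((330,243),.142),((238,245),.142)]]
print(c,np.mean(c,0))
b=[onz(P,w(*a),.14) for a in [(385,265),(708,262)]];print("box +y edge",b,np.linalg.norm(b[0]-b[1]),np.degrees(np.arctan2(*(b[1]-b[0])[1::-1])))
ex=(b[1]-b[0])/np.linalg.norm(b[1]-b[0]);ey=np.array([-ex[1],ex[0],0])
o=(b[0]+b[1])/2-.06*ey;print("origin",o,"paddle est rest",o-.08*ex+(.02+.0594)*ey,"at 3rd",o-.08*ex+(.02+.0648)*ey,"level",o-.08*ex+.092*ey)
print(P["extrinsics"][:3,3])
S=pickle.load(open("scene_e.pkl","rb"))
for q in [(232,155),(332,153)]: print(onz(P,w(*q),.158))
E
```

```text
[array([ 0.4467, -0.2326,  0.158 ]), array([ 0.474 , -0.2281,  0.158 ]), array([ 0.4772, -0.2494,  0.142 ]), array([ 0.4502, -0.2539,  0.142 ])] [ 0.462 -0.241  0.15 ]
box +y edge [array([ 0.4946, -0.2538,  0.14  ]), array([ 0.5909, -0.2389,  0.14  ])] 0.0974311336975025 8.79929057328964
origin [ 0.552  -0.3057  0.14  ] paddle est rest [ 0.4608 -0.2395  0.14  ] at 3rd [ 0.4599 -0.2341  0.14  ] level [ 0.4588 -0.227   0.14  ]
[ 0.4615 -0.2087  0.4513]
[ 0.446  -0.2272  0.158 ]
[ 0.4732 -0.2228  0.158 ]
```

step_arm(
  delta_pos=[
    [-0.13,0.39,0],
    [-0.13,0.39,0],
    [-0.13,0.39,0],
    [-0.13,0.39,0],
    [-0.13,0.39,0],
    [-0.13,0.39,0],
    [-0.13,0.39,-0.3],
    [-0.13,0.39,-0.6],
    [-0.13,0.39,-0.9],
    [-0.13,0.39,-0.97],
    [-0.13,0.39,-0.97],
    [-0.13,0.39,-0.97],
  ],
  turn=[
    [0,0,0.125],
    [0,0,0.125],
    [0,0,0.125],
    [0,0,0.125],
    [0,0,0.125],
    [0,0,0.125],
    [0,0,0.125],
    [0,0,0.125],
    [0,0,0.125],
    [0,0,0.125],
    [0,0,0.125],
    [0,0,0.125],
  ],
  jaw=[0,0,0,0,0,0,0,0,0,0,0,0],
)

```text
clock: 12.15
tcp_pos: [0.4561, -0.2344, 0.1923]
eef_rot: [-0.316, 0.632, 0.316, 0.633]
force: [0.2, -0.6, 0.7]
grip_width: -0.0002
```

```bash
python3 look.py l scene side wrist; python3 - <<'E'
import cv2,numpy as np
a=cv2.imread("pics/scene_l.png");b=cv2.imread("pics/side_l.png")
cv2.imwrite("pics/lc.png",np.hstack([cv2.resize(a[170:320,140:250],(400,545),interpolation=cv2.INTER_CUBIC),cv2.resize(b[70:205,305:405],(400,545),interpolation=cv2.INTER_CUBIC)]))
E
```

```text
12.3 [ 0.4572 -0.2356  0.1936] q [-0.4758  0.1692 -0.3201  1.0775  0.      0.1684] zyaw 53.08866279138238 xdir [ 0.0036 -0.0018 -1.    ] F [-0.1515 -0.1944  0.0088] w 0.00019587934019524753
```

View pics/lc.png

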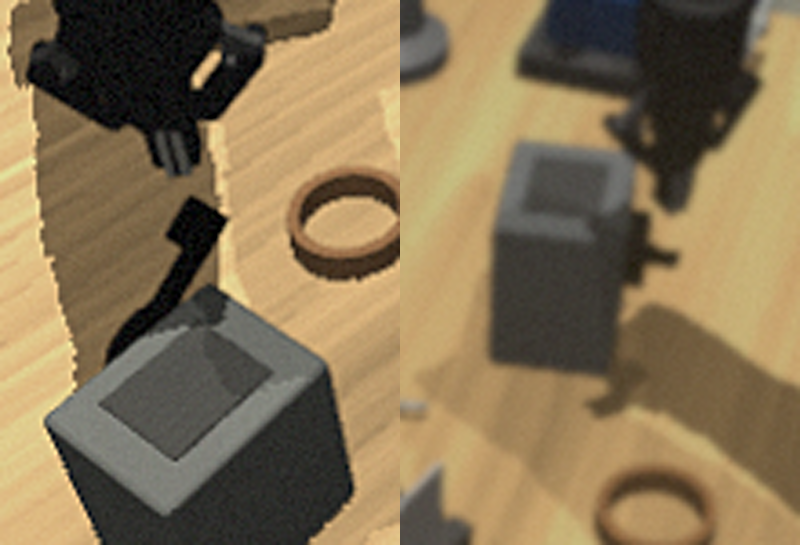

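View pics/wrist_l.png

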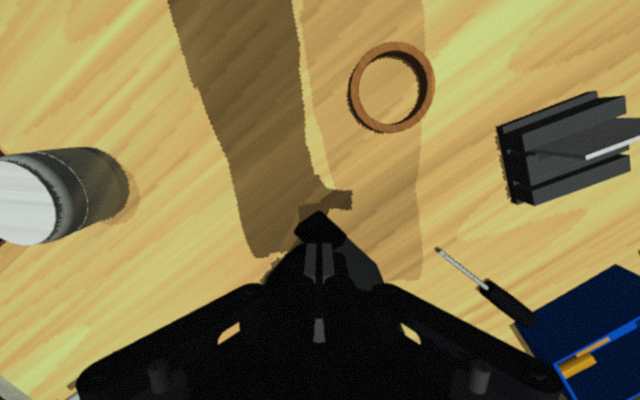

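```bash
python3 - <<'E'
from geo import *
import pickle
P=pickle.load(open("wrist_l.pkl","rb"));S=pickle.load(open("scene_l.pkl","rb"));D=pickle.load(open("side_l.pkl","rb"))
for X in [(.457,-.235,.190),(.457,-.235,.153),(.461,-.240,.153)]: print(X,proj(P,X),[proj(S,X),(proj(S,X)-[140,170])*3.636],[(proj(D,X)-[305,70])*4.0])
E
```

```text
(0.457, -0.235, 0.19) [319.45637815 252.77439627] [array([189.85686856, 216.41316744]), array([181.27957408, 168.75827683])] [array([265.07709277, 208.04237709])]
(0.457, -0.235, 0.153) [319.27823138 229.53754324] [array([193.24368184, 228.04397887]), array([193.59402716, 211.04790715])] [array([260.06853228, 248.68126185])]
(0.461, -0.24, 0.153) [317.05067346 237.59287659] [array([192.27534765, 230.23436884]), array([190.07316406, 219.01216511])] [array([256.53024808, 243.54431301])]
```

step_arm(
  delta_pos=[
    [0,0.01,-0.15],
    [0,0.02,-0.25],
    [0,0.02,-0.35],
    [0,0.02,-0.45],
    [0,0.02,-0.45],
  ],
  turn=[
    [0,0,0],
    [0,0,0],
    [0,0,0],
    [0,0,0],
    [0,0,0],
  ],
  jaw=[0,0,0,0,0],
)

```text
clock: 12.72
tcp_pos: [0.4559, -0.2327, 0.1372]
eef_rot: [-0.316, 0.632, 0.316, 0.633]
force: [-0.2, -0.2, 0.0]
grip_width: -0.0
```

```bash
python3 look.py m scene wrist; python3 - <<'E'
import cv2,numpy as np
a=cv2.imread("pics/scene_m.png");b=cv2.imread("pics/wrist_m.png")
cv2.imwrite("pics/mc.png",np.hstack([cv2.resize(a[170:320,140:250],(400,545),interpolation=cv2.INTER_CUBIC),cv2.resize(b[180:300,270:370],(400,545))]))
E
```

```text
12.8167 [ 0.4564 -0.2333  0.1385] q [-0.4723  0.2076 -0.4054  0.9558 -0.0005  0.1725] zyaw 53.05618950096158 xdir [ 0.0015 -0.0013 -1.    ] F [-1.2298 -0.6072  1.2825] w 7.559496882638729e-05
```

View pics/mc.png

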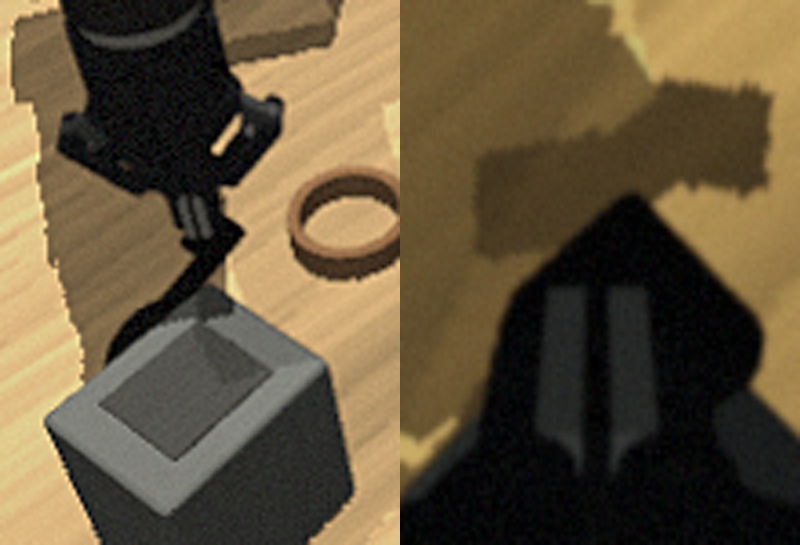

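step_arm(
  delta_pos=[
    [0,0.02,-0.08],
    [0,0.03,-0.16],
    [0,0.03,-0.24],
    [0,0.03,-0.3],
    [0,0.03,-0.35],
    [0,0.03,-0.35],
    [0,0.03,-0.35],
  ],
  turn=[
    [0,0,0],
    [0,0,0],
    [0,0,0],
    [0,0,0],
    [0,0,0],
    [0,0,0],
    [0,0,0],
  ],
  jaw=[0,0,0,0,0,0,0],
)

```text
clock: 13.4
tcp_pos: [0.4571, -0.2291, 0.0964]
eef_rot: [-0.316, 0.632, 0.315, 0.634]
force: [-0.2, 4.1, 9.9]
grip_width: -0.0001
```

```bash
python3 look.py n scene wrist side; python3 - <<'E'
import cv2,numpy as np
a=cv2.imread("pics/scene_n.png");b=cv2.imread("pics/wrist_n.png");c=cv2.imread("pics/side_n.png")
cv2.imwrite("pics/nc.png",np.hstack([cv2.resize(x,(260,355),interpolation=cv2.INTER_CUBIC) for x in (a[170:320,140:250],b[180:300,275:363],c[70:205,305:405])]))
E
```

```text
13.55 [ 0.457  -0.2291  0.0967] q [-0.4655  0.2437 -0.4645  0.8599  0.0014  0.1788] zyaw 53.07943270165968 xdir [ 0.003   0.0001 -1.    ] F [-1.3431  3.1366 10.2208] w 0.0001961814015910526
```

View pics/nc.png

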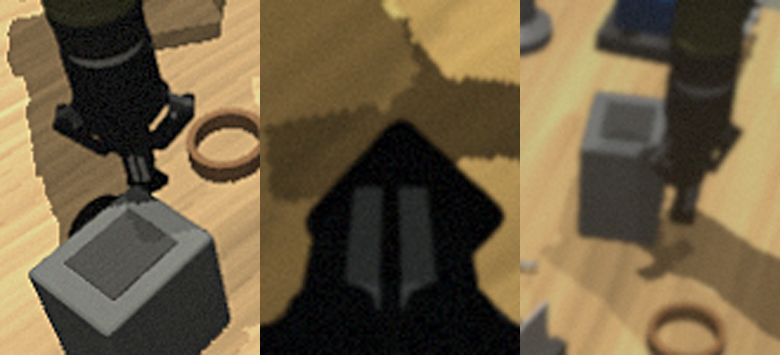

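step_arm(
  delta_pos=[
    [0,-0.01,-0.03],
    [0,-0.02,-0.06],
    [0,-0.03,-0.08],
    [0,-0.03,-0.08],
  ],
  turn=[
    [0,0,0],
    [0,0,0],
    [0,0,0],
    [0,0,0],
  ],
  jaw=[0,0,0,0],
)

```text
clock: 13.88
tcp_pos: [0.457, -0.2319, 0.0861]
eef_rot: [-0.316, 0.631, 0.316, 0.634]
force: [2.3, 5.3, 5.7]
grip_width: 0.0002
```

step_arm(
  delta_pos=[
    [0,0,-0.02],
    [0,0,-0.04],
    [0,0,-0.04],
  ],
  turn=[
    [0,0,0],
    [0,0,0],
    [0,0,0],
  ],
  jaw=[0,0,0],
)

```text
clock: 14.13
tcp_pos: [0.4574, -0.2329, 0.0821]
eef_rot: [-0.317, 0.632, 0.315, 0.634]
force: [-0.2, 2.8, 10.8]
grip_width: 0.0004
```

```bash
python3 look.py o scene wrist side; python3 - <<'E'
import cv2,numpy as np
a=cv2.imread("pics/scene_o.png");b=cv2.imread("pics/wrist_o.png");c=cv2.imread("pics/side_o.png")
cv2.imwrite("pics/oc.png",np.hstack([cv2.resize(x,(260,355),interpolation=cv2.INTER_CUBIC) for x in (a[170:320,140:250],b[180:300,275:363],c[70:205,305:405])]))
E
```

```text
14.2833 [ 0.4574 -0.2328  0.0824] q [-0.4718  0.2619 -0.478   0.8277  0.0014  0.1726] zyaw 53.081090462579894 xdir [ 0.0035 -0.0002 -1.    ] F [ 0.3776  3.7602 10.084 ] w 0.00017107126022788225
```

View pics/oc.png

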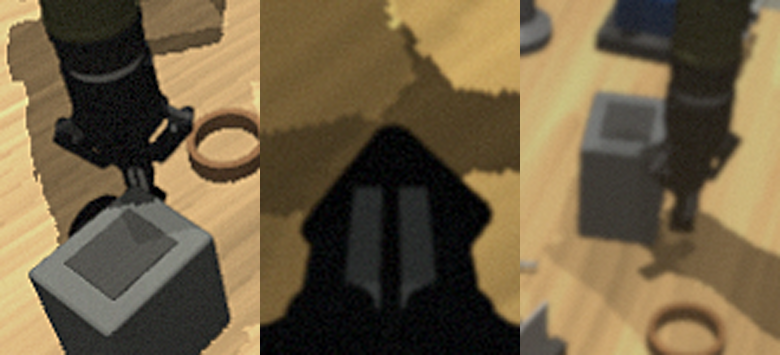

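step_arm(
  delta_pos=[
    [0,0,-0.015],
    [0,0,-0.015],
  ],
  turn=[
    [0,0,0],
    [0,0,0],
  ],
  jaw=[0,0],
)

```text
clock: 14.45
tcp_pos: [0.4576, -0.2334, 0.0807]
eef_rot: [-0.317, 0.632, 0.315, 0.634]
force: [-1.1, 3.6, 12.8]
grip_width: -0.0003
```

step_arm(
  delta_pos=[
    [0,0,-0.015],
    [0,0,-0.015],
  ],
  turn=[
    [0,0,0],
    [0,0,0],
  ],
  jaw=[0,0],
)

```text
clock: 14.62
tcp_pos: [0.4577, -0.2339, 0.0792]
eef_rot: [-0.317, 0.632, 0.314, 0.634]
force: [-1.4, 2.1, 13.5]
grip_width: -0.0
```

```bash
python3 look.py p scene wrist side; python3 - <<'E'
import cv2,numpy as np
b=cv2.imread("pics/wrist_p.png")
cv2.imwrite("pics/pc.png",cv2.resize(np.clip(b[180:300,240:400].astype(float)*4,0,255).astype('uint8'),(800,600),interpolation=cv2.INTER_CUBIC))
a=cv2.imread("pics/scene_p.png")
cv2.imwrite("pics/pd.png",cv2.resize(np.clip(a[220:290,150:220].astype(float)*3,0,255).astype('uint8'),(600,600),interpolation=cv2.INTER_CUBIC))
E
```

```text
14.7667 [ 0.4577 -0.2338  0.0794] q [-0.4722  0.2652 -0.4814  0.8196 -0.0001  0.1726] zyaw 53.05881521186627 xdir [ 0.0041 -0.0022 -1.    ] F [-1.2786  1.6716 12.6131] w 6.913905476954916e-05
```

View pics/pc.png

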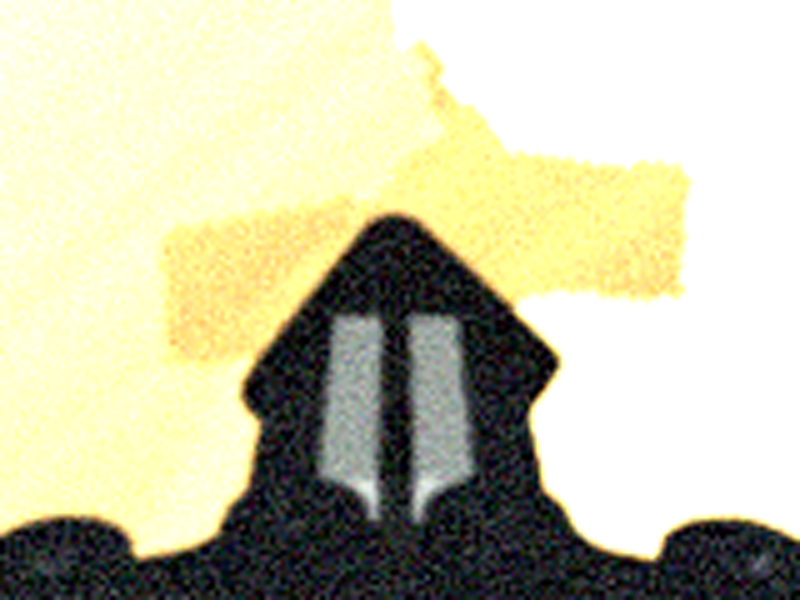

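View pics/pd.png

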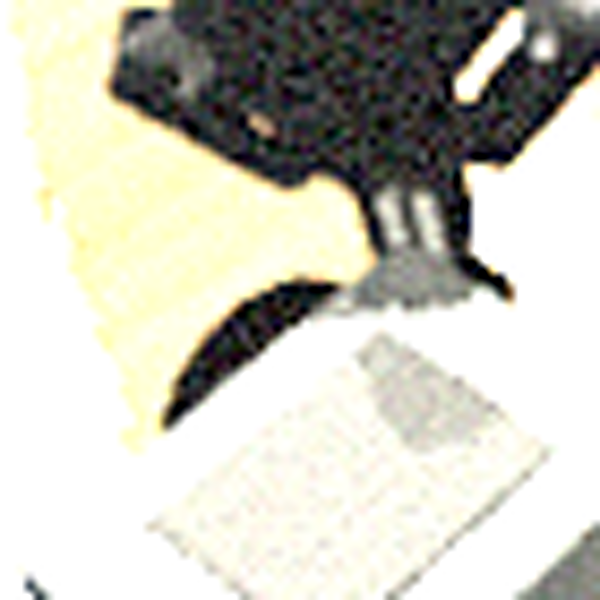

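```bash
python3 - <<'E'
from geo import *
import pickle
np.set_printoptions(precision=1,suppress=True)
o=np.array([.552,-.3057,0]);y=np.radians(8.5);ex=np.array([np.cos(y),np.sin(y),0]);ey=np.array([-np.sin(y),np.cos(y),0])
def pt(x,r,h,a): return o+x*ex+(.02+r*np.cos(a)-h*np.sin(a))*ey+np.array([0,0,.105+r*np.sin(a)+h*np.cos(a)])
W=pickle.load(open("wrist_k.pkl","rb"))
print("rest: pred far L,R upper; lower", [proj(W,pt(x,.087,h,.6)) for x in(-.095,-.065) for h in(.006,-.006)],"seen",[(232.5/3.75-.5+240,155/3.75-.5+100),(332/3.75-.5+240,153/3.75-.5+100)])
print("inner upper",[proj(W,pt(x,.057,.006,.6)) for x in(-.095,-.065)],"seen",(303.2,164.5),(327.7,164.5))
for th in (.75,.9,1.0,1.05,1.1,1.15,1.2):
    print(th,*[proj(pickle.load(open(f"wrist_{n}.pkl","rb")),pt(x,r,.006,.6-th)) for n in "p" for x,r in((-.095,.087),(-.065,.087),(-.095,.057))])
print("seen",(318.9,222.9),(351.5,252.3),(288.9,257.5))
E
```

```text
rest: pred far L,R upper; lower [array([299.8, 145.9]), array([300.3, 138.7]), array([328.8, 145.7]), array([328.6, 138.5])] seen [(301.5, 140.83333333333334), (328.0333333333333, 140.3)]
inner upper [array([301.3, 167.4]), array([328.2, 167.2])] seen (303.2, 164.5) (327.7, 164.5)
0.75 [332.7 228.5] [374.3 267.3] [290.1 272.2]
0.9 [328.8 222.2] [367.1 258.1] [290.3 265. ]
1.0 [325.2 220. ] [361.7 254. ] [289.6 261.6]
1.05 [323.2 219.4] [358.8 252.6] [288.9 260.3]
1.1 [321.  219.1] [355.8 251.5] [288.2 259.2]
1.15 [318.7 219. ] [352.8 250.7] [287.2 258.3]
1.2 [316.3 219.3] [349.7 250.2] [286.2 257.7]
seen (318.9, 222.9) (351.5, 252.3) (288.9, 257.5)
```

step_arm(
  delta_pos=[
    [0,0,0],
    [0,0,0],
    [0,0,0],
    [0,0,0],
  ],
  turn=[
    [0,0,0],
    [0,0,0],
    [0,0,0],
    [0,0,0],
  ],
  jaw=[0,0,0,0],
)

```text
clock: 15.1
tcp_pos: [0.4577, -0.2337, 0.0794]
eef_rot: [-0.317, 0.632, 0.314, 0.634]
force: [-1.1, 1.8, 12.8]
grip_width: 0.0002
```

```bash
python3 look.py q scene side; python3 - <<'E'
import cv2,numpy as np
a=cv2.imread("pics/scene_q.png");b=cv2.imread("pics/side_q.png")
cv2.imwrite("pics/qc.png",np.hstack([cv2.resize(a[100:270,270:420],(400,453),interpolation=cv2.INTER_CUBIC),cv2.resize(b[170:340,210:360],(400,453),interpolation=cv2.INTER_CUBIC)]))
E
```

```text
15.2 [ 0.4577 -0.2338  0.0794] q [-0.4722  0.2651 -0.4814  0.8196 -0.0001  0.1726] zyaw 53.058447541669004 xdir [ 0.0042 -0.0022 -1.    ] F [-0.9094  1.3184 13.1716] w -0.00019931405876259735
```

View pics/qc.png

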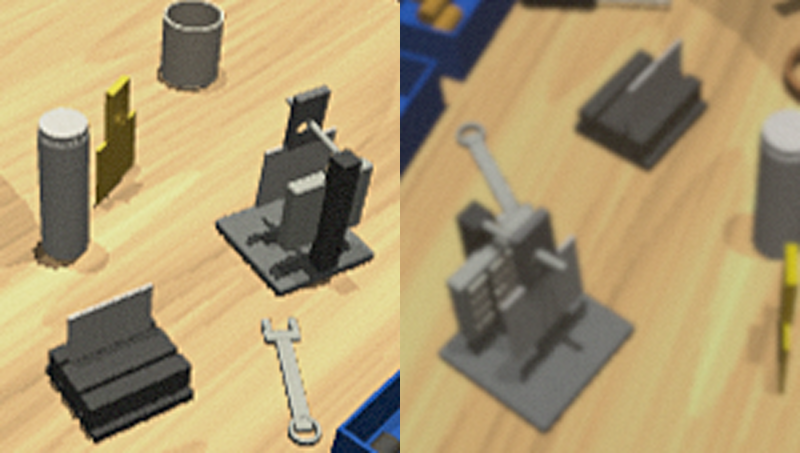

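Both final pictures show the panel hanging upright by its eye mid-peg. The plain panel is still in its slot. The paddle is held steady at about 13 N.

```bash
python3 -c "
from rig import workorder
print(workorder.sign_off())"
```

```text
the job is handed in; nothing more can be done
None
```

I took the grey test panel out of the rack's +x slot, hung it by its eye on the lamp stand's peg and let go. I then pressed the timer paddle down with the shut fingers and held it there. The job was handed in at about 15 s of robot time.

- **Panel:** in both fixed views it hangs upright, through its eye, at about -10 mm along the peg. That figure comes from the tool position when I let go. I did not measure the eye again afterwards.
- **Dial:** I estimate about 1.15 rad from the paddle corners in the wrist picture, so past the third click. Those corners were up to 4 px off the model. The tip height fits roughly 1.05 to 1.15 rad, and the force never showed a hard stop. The dial value itself could not be read.
- **Hold:** the paddle force was steady at about 13 N with the arm still.
- **Everything else:** the plain panel, spray can, wrench and yellow look-alike panel appear undisturbed in the last pictures. I did not check the tape and screwdriver in a final crop; the tool never went near either.

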